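# Flip open the upper pipette-tip box

### The arm

A 6-joint arm with a two-finger parallel gripper is mounted at the origin on a cart in front of the work surface, level with it; the furniture and walls round the work are solid. World frame = base frame: x ahead of the robot, y to its left, z up, the work surface at z = 0. Lengths are in m, angles in rad, forces in N, time in s.
With the tool pointing down it reaches from about 0.275 to 0.825 m from the base axis. Payload 4.9 kg.
Tool frame: the origin (TCP) lies on the centre line of the jaws, within the pads' length; the fingertips stand 25 mm ahead of it and the grasp point (between the pads) lies 6 mm ahead of it; x points along the fingers, z is the direction in which the jaws open and shut, and the axes are right-handed (so a half turn about x gives the same grasp; the last joint's range is limited). The gripper opens to 85 mm and grips with 20 to 120 N. Pads are 22 mm wide; open, the fingers measure 114 mm over their backs; the gripper's body (76 mm by 85 mm) begins 54 mm behind the grasp point. The pads swing forward as they close: fully open they stand 13 mm farther back than shut.
Start: joints at [1.209, 0.326, -0.193, 1.052, 0, 1.437], TCP at [0.124, 0.536, 0.256] pointing down, gripper open.
Joint ranges: [-2.65, 2.65], [-0.97, 1.79], [-1.3, 1.35], [-1.93, 2.1], [-1.47, 1.37], [-3.14, 3.14]. Speed limits (rad/s): [2.57, 2.57, 3.14, 3.14, 3.14, 3.14].

### API

Orientations are given as a 3x3 rotation matrix whose columns are the frame's x, y, z axes.
In Python, from plant import read_state, snapshot, job_done gives the robot as it stands. The module is installed in compiled form; this text tells all that it offers.
- The arm moves only by the shell command python3 -m pendant 'ROWS'. ROWS is text: rows parted by semicolons, each of 7 numbers parted by spaces: the opening, from -1 (shut) to 1 (fully open), so that 0 is half open, then the shift along the tool's x, y, z scaled (see below), then the turn, a rotation vector about the tool's x, y, z scaled (see below). In form: fingers x y z wx wy wz; .... A call has 1 to 12 rows; each row is the pose to reach, as a shift and turn from the pose measured when the call began, along the tool's axes at that moment; what a row does not reach only later rows make up. The controller multiplies each number of a shift by 30 cm and each number of a turn by 90 degrees. A row lasts 1/10 s, in which the tool goes at most 50 mm and 8.59 degrees, less where a joint would pass 70% of its speed; a pose out of reach is approached as far as the arm can. A call with a number of a shift or a turn outside -1 to 1 is refused whole. A call with a gripper value outside its range is refused whole. The fingers move at their own pace and stop on an object; the grip force is fixed at half the most. Time passes only in rows, so rows that repeat a pose let the fingers close. It gives the time, the measured TCP pose, the force and the opening at its end, in the units of the state.
- read_state(): the state, without advancing time (a new reading comes with each control period).
- snapshot(name): name is "scene" or "side" or "wrist"; returns a dict with "color" (384x512x3 uint8, red, green, blue), "fx", "fy", "cx", "cy" (pixels), "rvec" (rotation vector, rad) and "tvec" (3), from world to camera coordinates, as OpenCV has them. Camera axes: x right, y down, z forward; pixel columns grow to the right and rows downward; lengths in m; the calibration is good to about 2 mm. A picture is of the moment at which its call begins. There is no depth.
- job_done(): hands the job in, once; it reports no verdict.
The state is a dict: "time": time; "qpos": joint angles; "joint_velocities": joint speeds; "effort": joint torques, N m; "ee_pos": TCP position; "ee_rot": TCP orientation; "wrist_force": force on the tool from outside, world axes, zero at the start; "moment": the same for the moment, N m; "gripper_width": finger opening in m.
Only numpy, scipy, OpenCV 4.12 (cv2) and the standard library are available. Lean on these libraries where they do the work, as an engineer would, in place of code of your own. Each camera call takes 0.05 s, during which the arm holds its last target.

### The job

Make the upper of the two stacked pipette-tip boxes ready for use without grasping anything: first slide the small blue-capped bottle that stands in front of the boxes sideways, left or right, until no part of it is in front of them any more, keeping it upright on the table. Then, with your fingertips under the blue thumb tab, gently flip the clear lid up and over past its balance point so that it falls back and stays fully open by itself. Do not pinch or lift anything, and leave the small sample jar and the roll of white tape beside the boxes where they are.

Things in the scene. Friction and masses are not known exactly. Their poses are not given: they have to be found in the camera images.
- upper_box: upper of two purple tip boxes with clear tops, stacked squarely and fixed to the table; each 80 deep (x) x 112 wide (y) x 63 mm high, lid included. Origin: centre of its underside, 63 mm above the table; x points from its front (the robot's side) to its back, y left along the hinge, z up. The clear lid is its top 28 mm; below the lid its front wall stands 35 mm
- hinge_line (a point): middle of the lid's hinge axis, on the upper box's back edge: 98 mm above the table, 41 mm behind the box's middle, 81 mm behind its front face. Fixed; axes as the box's. The swinging lid reaches up to 105 mm above the hinge and, open, 55 mm behind it
- tab_mid (a point): middle of the underside of the blue thumb tab on the lid's front lower rim; turns with the lid. Tab 36 wide (y), 4 mm thick, standing 17 mm out from the front wall. Lid shut: this point is 94 mm in front of the hinge line, level with it, 98 mm above the table; the outer edge is 7 mm farther out. Once the bottle is away, only the table lies under the tab
- upper_box_lid (a joint): lid angle, rad: 0 shut (start), 1.92 fully open, leaning back on its stop. The lid weighs about 30 g and swings freely; it balances near 1.25 with a little hinge friction, so below about 1.1 it falls shut and above about 1.45 it falls open by itself. Force between the fingers and lid or bottle must stay gentle, under about 15 N
- bottle: loose 100 ml clear bottle with blue cap, 56 mm in diameter, 100 mm high, 0.1 to 0.2 kg, standing on the table about 135 mm in front of the boxes' middle. Origin: centre of its underside, z up. Pushed below half its height it slides upright. The table is free for 15 cm to either side of it
- sample_jar: loose sample jar with blue cap, 41 mm diameter, 53 mm high, beside the boxes on the left; origin at the centre of its underside; must not be disturbed
- tape: loose roll of white tape lying flat, 48 mm diameter, 13 mm high, beside the boxes on the right; origin at the centre of its underside; must not be disturbed
Not all that is in view belongs to the job. What is shaped like the bottle but black or turquoise is not meant.

How it is judged:
By the outcome, as a careful person would: the job done as asked, in the order asked, and still so for the second after the job is handed in, with the robot touching nothing.
It also fails if it takes over 64 s, if anything falls off the work surface, if the arm or the gripper's body presses on something with over 40 N, if the wrist force passes 120 N, or if a joint passes its speed limit or range.

## Working session

There is one attempt and no reset: what is moved stays moved. The work goes in short steps, Python scripts to look and compute and a shell command to move; the robot and the scene stay as the last step left them, time stands still between calls to the robot, and variables do not carry over. Pictures are saved under pics/ and viewed, and the job is handed in when it is done.

```bash
mkdir -p pics
cat > h.py <<'E'
import numpy as np, cv2
from plant import read_state, snapshot, job_done
def snap(name,fn):
    s=snapshot(name); np.savez('pics/'+fn+'.npz',**s); cv2.imwrite('pics/'+fn+'.png',s['color'][:,:,::-1]); return s
def load(fn): return dict(np.load('pics/'+fn+'.npz'))
def ray(s,u,v):
    R=cv2.Rodrigues(np.array(s['rvec'],float))[0]; t=np.array(s['tvec'],float).ravel()
    d=R.T@np.array([(u-s['cx'])/s['fx'],(v-s['cy'])/s['fy'],1.]); return -R.T@t,d
def atz(s,u,v,z):
    o,d=ray(s,u,v); return o+d*(z-o[2])/d[2]
def proj(s,P):
    K=np.array([[s['fx'],0,s['cx']],[0,s['fy'],s['cy']],[0,0,1.]])
    return cv2.projectPoints(np.array(P,float).reshape(-1,1,3),np.array(s['rvec'],float),np.array(s['tvec'],float),K,None)[0].reshape(-1,2)
E
python3 - <<'E'
from h import *
for n in ['scene','side','wrist']:
    s=snap(n,n+'0'); o,d=ray(s,256,192); print(n,o.round(3),d.round(3),s['fx'])
st=read_state()
print(st['time'],st['qpos'],st['ee_pos'],st['ee_rot'],st['gripper_width'],st['wrist_force'])
E
```

```text
scene [0.196 0.807 0.628] [ 0.409 -0.669 -0.62 ] 349.1392054659264
side [-0.075  0.2    0.697] [ 0.691  0.062 -0.72 ] 360.18976273119836
wrist [0.055 0.551 0.372] [ 0.267 -0.081 -0.96 ] 300.57696152129506
0.15 [ 1.20881764e+00  3.26806386e-01 -1.93338428e-01  1.05201275e+00
 -8.18996317e-06  1.43657593e+00] [0.12404323 0.53541118 0.25566984] [[-4.74389029e-04 -9.74174965e-01  2.25793959e-01]
 [-1.27592547e-03  2.25794390e-01  9.74174145e-01]
 [-9.99999073e-01  1.74041263e-04 -1.35008904e-03]] 0.0851408174165393 [-0.00350709 -0.02441993  0.10577798]
```

View pics/scene0.png

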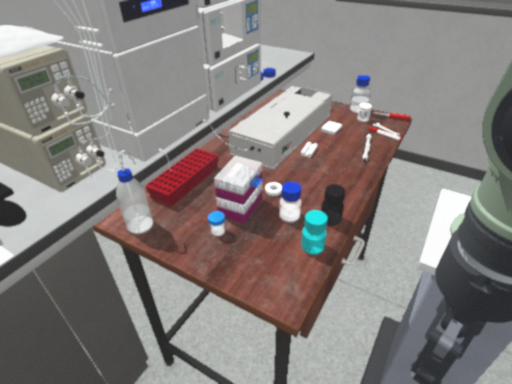

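View pics/side0.png

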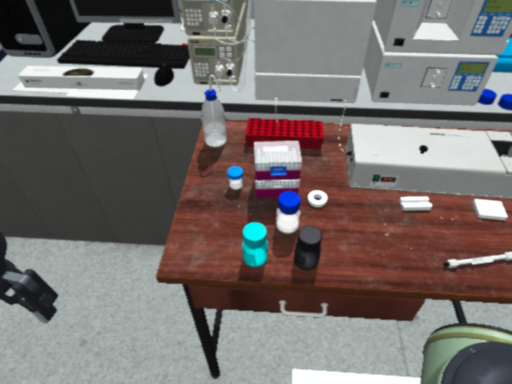

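View pics/wrist0.png

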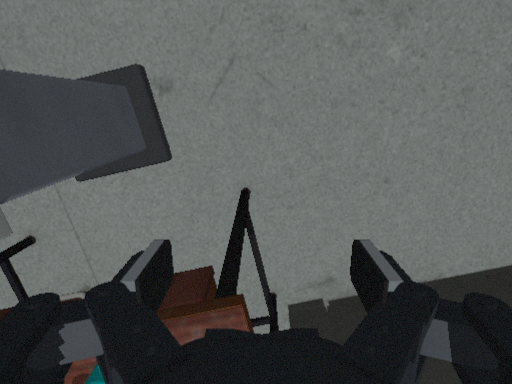

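The scene and side views show the stack (scene ≈(240,190), side ≈(277,167)) with the clear blue-capped bottle in front of it (scene ≈(290,203), side ≈(288,212)). The turquoise and black bottles stand nearer the robot. The jar is at side (235,178) and the tape at side (317,198).

Run:
```python
import cv2
a=cv2.imread('pics/side0.png')[130:280,210:350]; cv2.imwrite('pics/side0c.png',cv2.resize(a,None,fx=4,fy=4,interpolation=cv2.INTER_CUBIC))
a=cv2.imread('pics/scene0.png')[145:265,200:360]; cv2.imwrite('pics/scene0c.png',cv2.resize(a,None,fx=5,fy=5,interpolation=cv2.INTER_CUBIC))
```

```text
(no output)
```

View pics/side0c.png

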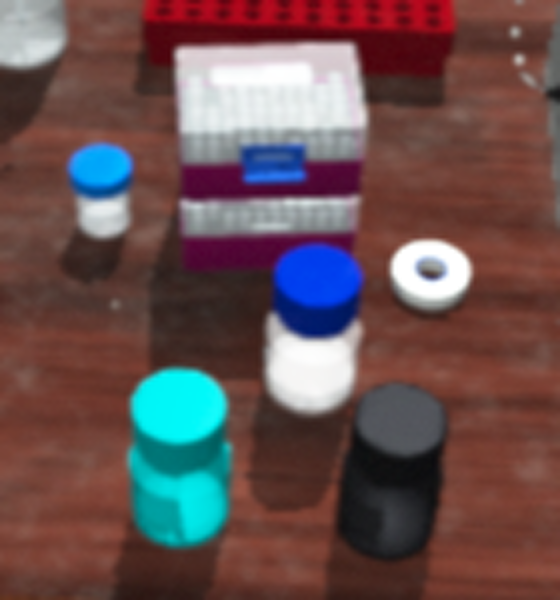

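View pics/scene0c.png

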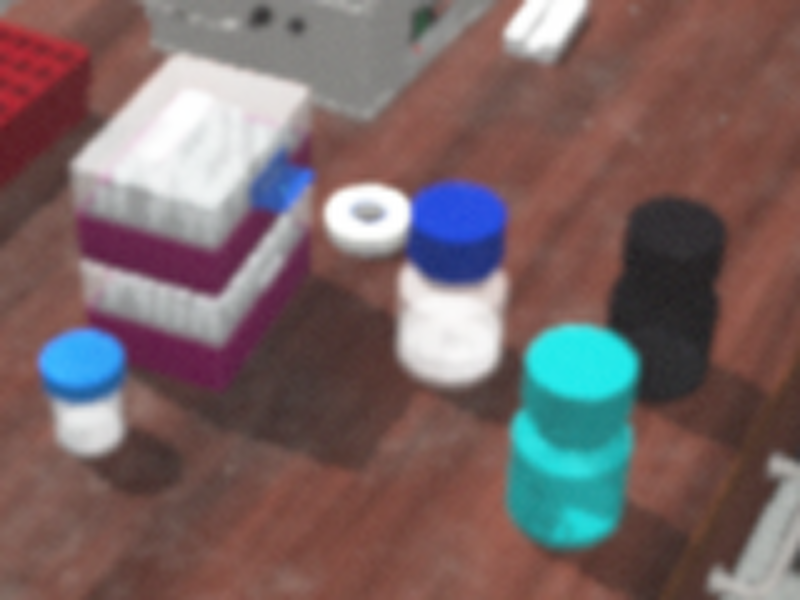

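```bash
cat > fit.py <<'E'
from h import *
from scipy.optimize import least_squares
A=load('side0');B=load('scene0')
cs=lambda u,v:(210+(u+.5)/4-.5,130+(v+.5)/4-.5)
cb=lambda u,v:(200+(u+.5)/5-.5,145+(v+.5)/5-.5)
# box corner: (x,y,z) local
obs=[(A,cs(176,48),(.04,.056,.126)),(A,cs(357,46),(.04,-.056,.126)),(A,cs(182,267),(-.04,.056,0)),
(A,cs(180,192),(-.04,.056,.063)),(A,cs(361,196),(-.04,-.056,.063)),
(B,cb(73,172),(.04,.056,.126)),(B,cb(180,55),(.04,-.056,.126)),(B,cb(310,93),(-.04,-.056,.126)),(B,cb(222,389),(-.04,.056,0)),(B,cb(309,255),(-.04,-.056,0))]
def res(p):
    c,s=np.cos(p[2]),np.sin(p[2]); r=[]
    for S,uv,l in obs:
        P=[p[0]+c*l[0]-s*l[1],p[1]+s*l[0]+c*l[1],l[2]]
        r+=list(proj(S,P)[0]-uv)
    return np.array(r)
f=least_squares(res,[.6,.2,0],loss='soft_l1'); print(f.x,np.degrees(f.x[2])); print(res(f.x).reshape(-1,2).round(1))
for nm,z,a,b in [('bottle cap top',.1,cs(318,273),cb(458,212)),('jar top',.053,cs(101,164),cb(83,353)),('tape top',.013,cs(431,270),cb(369,215)),('turq',.1,cs(180,400),cb(582,356)),('blk',.1,cs(401,414),cb(677,229))]:
    print(nm,atz(A,*a,z).round(4),atz(B,*b,z).round(4))
E
python3 fit.py
```

```text
[0.61530779 0.2068127  0.08883943] 5.090124333349987
[[ 0.8  0.1]
 [-0.4 -0.1]
 [ 0.3  2.1]
 [ 0.5  3.8]
 [-0.3  2. ]
 [-1.5 -2.2]
 [-1.2 -1. ]
 [-0.1 -1.8]
 [-0.5  1.2]
 [ 0.2  3.2]]
bottle cap top [0.4847 0.1745 0.1   ] [0.4787 0.1761 0.1   ]
jar top [0.6177 0.3164 0.053 ] [0.6129 0.3136 0.053 ]
tape top [0.5737 0.0976 0.013 ] [0.5685 0.1003 0.013 ]
turq [0.389  0.2454 0.1   ] [0.3834 0.2436 0.1   ]
blk [0.3874 0.1303 0.1   ] [0.38   0.1353 0.1   ]
```

```bash
cat >> fit.py <<'E'
def box(S,p,img,k,u0,v0,col):
    c,s=np.cos(p[2]),np.sin(p[2])
    for z in (0,.063,.098,.126):
        L=[(-.04,.056),(-.04,-.056),(.04,-.056),(.04,.056)]
        uv=proj(S,[[p[0]+c*x-s*y,p[1]+s*x+c*y,z] for x,y in L])
        q=((uv+.5-[u0,v0])*k-.5).round().astype(int)
        cv2.polylines(img,[q.reshape(-1,1,2)],True,col,1)
    T=[(-.04,.018),(-.06,.018),(-.06,-.018),(-.04,-.018)]
    uv=proj(S,[[p[0]+c*x-s*y,p[1]+s*x+c*y,.098] for x,y in T]); q=((uv+.5-[u0,v0])*k-.5).round().astype(int)
    cv2.polylines(img,[q.reshape(-1,1,2)],True,(0,255,255),1)
a=cv2.imread('pics/side0c.png');box(A,f.x,a,4,210,130,(0,255,0))
b=cv2.imread('pics/scene0c.png');box(B,f.x,b,5,200,145,(0,255,0))
b=b[40:400,40:420];a=a[20:300,140:400]
m=np.zeros((600,800,3),np.uint8);m[:a.shape[0]*1,:a.shape[1]]=a;m[:b.shape[0],400:780]=b
cv2.imwrite('pics/ov.png',m)
E
python3 fit.py>/dev/null
```

```text
(no output)
```

View pics/ov.png

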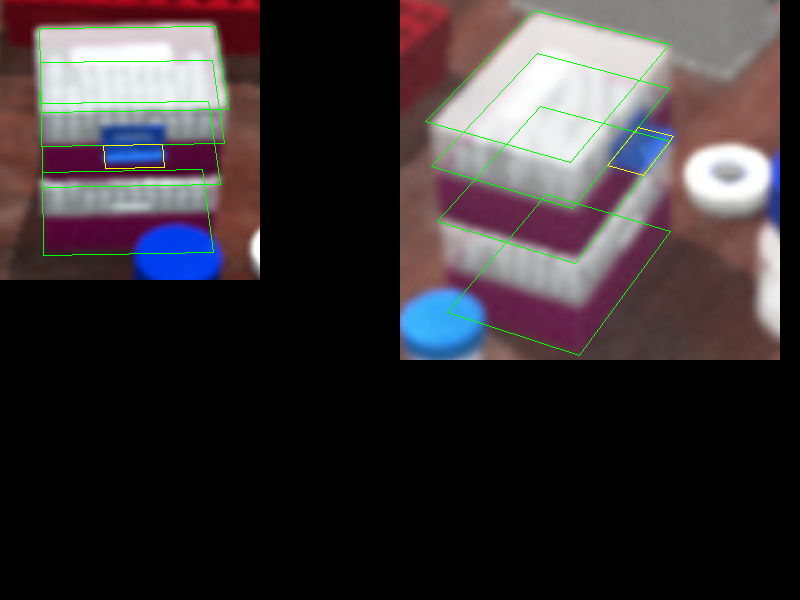

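```bash
cat > rows.py <<'E'
from h import *
from scipy.spatial.transform import Rotation as Ro
yaw=.085; C=np.array([.615,.2065]); BOT=np.array([.482,.1755])
Rb=np.array([[np.cos(yaw),-np.sin(yaw),0],[np.sin(yaw),np.cos(yaw),0],[0,0,1]])
def W(lx,ly,z): return np.array([*(C+Rb[:2,:2]@[lx,ly]),z])
def Loc(P): return np.array([*(Rb[:2,:2].T@(np.array(P)[:2]-C)),P[2]])
def Rpush(t): # tilt deg from down towards -y_local; jaws along -x_local
    t=np.radians(t); x=Rb@[0,-np.sin(t),-np.cos(t)]; z=Rb@[-1,0,0]; return np.c_[x,np.cross(z,x),z]
def Rlid(p,yw=0): # pitched down p deg, y up
    p=np.radians(p); a=np.radians(yw); x=Rb@[np.cos(p)*np.cos(a),np.cos(p)*np.sin(a),-np.sin(p)]; z=Rb@[np.sin(a),-np.cos(a),0]; return np.c_[x,np.cross(z,x),z]
def row(Pt,R,tip=.025,off=0):
    st=read_state(); R0=np.array(st['ee_rot']);p0=np.array(st['ee_pos'])
    # Pt: the point at tool coords (tip,off,0)
    p=np.array(Pt)-R@[tip,off,0]
    d=R0.T@(p-p0)/.3; w=Ro.from_matrix(R0.T@R).as_rotvec()/(np.pi/2)
    print('TCP',p.round(3),'row',d.round(3),w.round(3),'mm',np.linalg.norm(d)*300//1,'deg',round(np.linalg.norm(w)*90,1))
E
python3 - <<'E'
from rows import *
row(W(-.1355,.06,.28),Rpush(0))
row(W(-.1355,.06,.28),Rpush(25))
E
```

```text
TCP [0.475 0.255 0.305] row [-0.164 -1.35  -0.647] [-1.199e+00 -0.000e+00 -1.000e-03] mm 451.0 deg 107.9
TCP [0.474 0.265 0.303] row [-0.156 -1.34  -0.614] [-1.178  0.261  0.189] mm 444.0 deg 109.9
```

```bash
python3 -m pendant '0 -0.16 -0.7 -0.35 -0.6 0 0;0 -0.16 -0.7 -0.35 -0.6 0 0;0 -0.16 -0.7 -0.35 -0.6 0 0;0 -0.16 -0.7 -0.35 -0.6 0 0;0 -0.16 -0.7 -0.35 -0.6 0 0;0 -0.16 -0.7 -0.35 -0.6 0 0;0 -0.16 -0.7 -0.35 -0.6 0 0;0 -0.16 -0.7 -0.35 -0.6 0 0'
python3 - <<'E'
from rows import *
print(read_state()['qpos'])
row(W(-.1355,.06,.28),Rpush(25))
E
```

```text
time: 0.95
ee_pos: [0.3054, 0.3852, 0.3037]
ee_rot: [[-0.001, -0.757, -0.654], [-0.001, -0.654, 0.757], [-1.0, 0.001, -0.001]]
wrist_force: [-0.5, 0.5, -0.7]
gripper_width: 0.0429
[ 7.50384195e-01  1.89649389e-01 -2.52466717e-01  1.13008055e+00
 -5.30417126e-04  3.76242683e-02]
TCP [0.474 0.265 0.303] row [ 0.004 -0.164 -0.67 ] [-0.59   0.131  0.256] mm 206.0 deg 59.1
```

```bash
python3 -m pendant '0 0 -0.16 -0.67 -0.59 0.13 0.26;0 0 -0.16 -0.67 -0.59 0.13 0.26;0 0 -0.16 -0.67 -0.59 0.13 0.26;0 0 -0.16 -0.67 -0.59 0.13 0.26;0 0 -0.16 -0.67 -0.59 0.13 0.26;0 0 -0.16 -0.67 -0.59 0.13 0.26;0 0 -0.16 -0.67 -0.59 0.13 0.26;0 0 -0.16 -0.67 -0.59 0.13 0.26'
python3 - <<'E'
from rows import *
print(read_state()['qpos'])
row(W(-.1355,.06,.03),Rpush(25))
for n in ['scene','side','wrist']: snap(n,n+'1')
E
```

```text
time: 1.75
ee_pos: [0.4721, 0.2657, 0.3024]
ee_rot: [[0.031, 0.078, -0.996], [-0.427, -0.9, -0.084], [-0.904, 0.428, 0.006]]
wrist_force: [0.4, 0.5, -0.9]
gripper_width: 0.0427
[ 0.5702625   0.46507955  0.05951901  1.38767976 -0.38557439 -1.0423291 ]
TCP [0.474 0.265 0.053] row [ 0.753 -0.354 -0.011] [ 0.001  0.003 -0.004] mm 249.0 deg 0.5
```

View pics/wrist1.png

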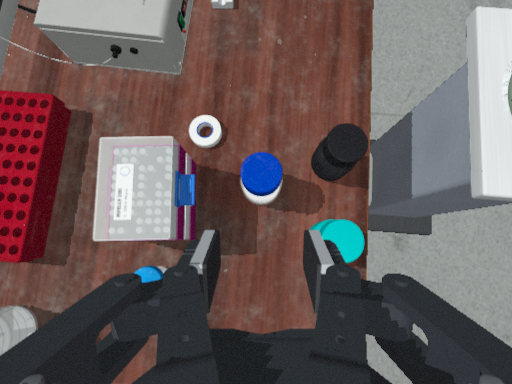

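View pics/scene1.png

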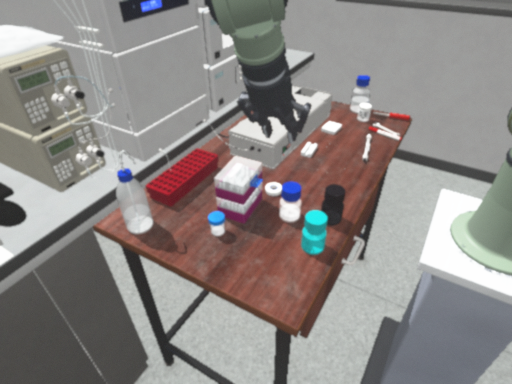

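View pics/side1.png

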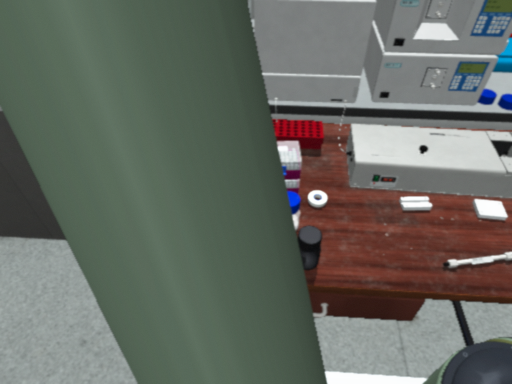

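The wrist view looks straight down: bottle cap at (262,173), tape at (206,131), blue tab at about (186,189), and lid corners at about (99,138) and (94,240). The fingers straddle the bottle's line. I'll use it as a third check on the poses.

Run:
```python
from rows import *
S=load('wrist1')
print('cap',atz(S,262,173,.1),Loc(atz(S,262,173,.1)))
print('tape',atz(S,206,131,.013)); print('blk',atz(S,348,143,.1)); print('turq',atz(S,345,241,.1))
print('tab',Loc(atz(S,187,189,.1)))
img=cv2.imread('pics/wrist1.png')
for z,col in((.126,(0,255,0)),(.063,(0,255,255)),(0,(255,255,0))):
    q=proj(S,[W(-.04,.056,z),W(-.04,-.056,z),W(.04,-.056,z),W(.04,.056,z)]); cv2.polylines(img,[(q*1).round().astype(int).reshape(-1,1,2)],True,col,1)
q=proj(S,[W(-.04,.018,.1),W(-.04,-.018,.1),W(-.06,-.018,.1),W(-.06,.018,.1)]); cv2.polylines(img,[q.round().astype(int).reshape(-1,1,2)],True,(0,0,255),1)
cv2.imwrite('pics/w1c.png',cv2.resize(img[100:290,80:380],None,fx=2.6,fy=2.6,interpolation=cv2.INTER_CUBIC))
```

```text
cap [0.47752716 0.17563206 0.1       ] [-0.13959713 -0.01908537  0.1       ]
tape [0.56639261 0.09953724 0.013     ]
blk [0.38006217 0.13149677 0.1       ]
turq [0.37938221 0.24504432 0.1       ]
tab [-0.05403988 -0.00063759  0.1       ]
```

View pics/w1c.png

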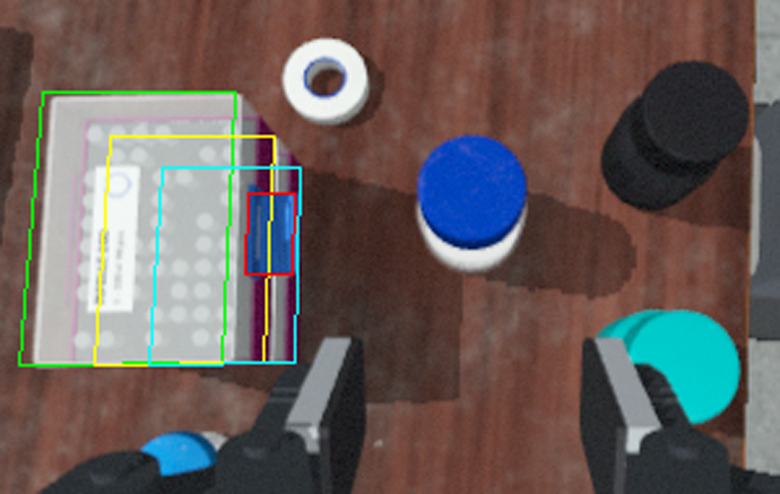

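```bash
python3 -m pendant '0 0.3 -0.14 0 0 0 0;0 0.3 -0.14 0 0 0 0;0 0.5 -0.235 0 0 0 0;0 0.5 -0.235 0 0 0 0;0 0.65 -0.305 0 0 0 0;0 0.65 -0.305 0 0 0 0;0 0.65 -0.305 0 0 0 0'
python3 - <<'E'
from rows import *
for t in (.025,.03): row(W(-.138,.06,.03),Rpush(25),t)
for n in ['scene','wrist']: snap(n,n+'2')
E
```

```text
time: 2.6
ee_pos: [0.4721, 0.2637, 0.0888]
ee_rot: [[0.03, 0.074, -0.997], [-0.426, -0.901, -0.08], [-0.904, 0.427, 0.004]]
wrist_force: [1.0, 0.4, 0.4]
gripper_width: 0.0428
TCP [0.472 0.265 0.053] row [ 0.107 -0.056  0.001] [-0.002  0.004 -0.003] mm 36.0 deg 0.5
TCP [0.471 0.267 0.057] row [ 0.09  -0.056  0.001] [-0.002  0.004 -0.003] mm 31.0 deg 0.5
```

View pics/wrist2.png

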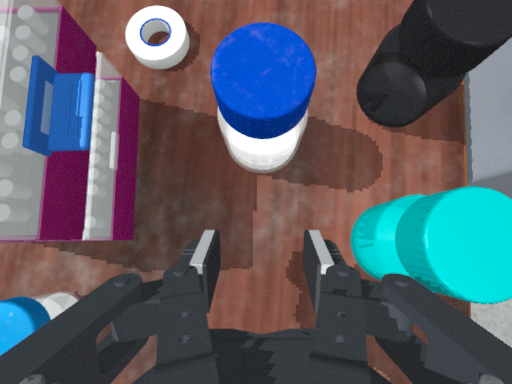

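View pics/scene2.png

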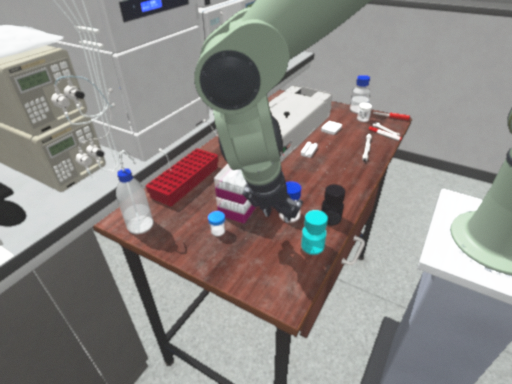

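The wrist view shows the fingers at (205,265) and (318,265), either side of the bottle's centre line (262,150). They clear the turquoise bottle. Now I'll lower to pushing height and push right in small steps.

```bash
python3 -m pendant '0 0.05 -0.025 0 0 0 0;0 0.107 -0.053 0 0 0 0;0 0.107 -0.053 0 0 0 0;0 0.107 -0.053 0 0 0 0'
python3 - <<'E'
from rows import *
st=read_state();R=np.array(st['ee_rot']);print('tip',Loc(np.array(st['ee_pos'])+R@[.025,0,0]))
row(W(-.138,.03,.03),Rpush(25));row(W(-.138,-.08,.03),Rpush(25))
snap('wrist','wrist3')
E
```

```text
time: 3.1
ee_pos: [0.4745, 0.2661, 0.0566]
ee_rot: [[0.036, 0.072, -0.997], [-0.423, -0.903, -0.08], [-0.905, 0.425, -0.002]]
wrist_force: [-0.3, 0.5, 0.5]
gripper_width: 0.0426
tip [-0.13495145  0.06071121  0.03399933]
TCP [0.474 0.235 0.053] row [0.056 0.087 0.01 ] [-0.003 -0.    -0.001] mm 31.0 deg 0.3
TCP [0.483 0.126 0.053] row [0.211 0.419 0.008] [-0.003 -0.    -0.001] mm 140.0 deg 0.3
```

View pics/wrist3.png

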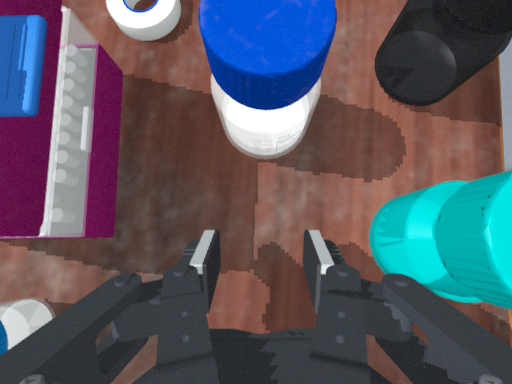

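```bash
python3 -m pendant '0 0.02 0.03 0 0 0 0;0 0.04 0.06 0 0 0 0;0 0.05 0.08 0 0 0 0;0 0.06 0.095 0 0 0 0;0 0.065 0.11 0 0 0 0;0 0.075 0.125 0 0 0 0;0 0.08 0.14 0 0 0 0;0 0.09 0.16 0 0 0 0;0 0.1 0.18 0 0 0 0;0 0.1 0.18 0 0 0 0'
python3 - <<'E'
from rows import *
st=read_state();R=np.array(st['ee_rot']);print('tip',Loc(np.array(st['ee_pos'])+R@[.025,0,0]))
row(W(-.138,-.08,.03),Rpush(25))
snap('wrist','wrist4');snap('scene','scene4')
E
```

```text
time: 4.15
ee_pos: [0.4795, 0.2039, 0.0525]
ee_rot: [[0.036, 0.071, -0.997], [-0.423, -0.903, -0.08], [-0.905, 0.425, -0.002]]
wrist_force: [0.9, 0.9, -0.1]
gripper_width: 0.0428
tip [-0.13527941 -0.00169544  0.02984286]
TCP [0.483 0.126 0.053] row [0.11  0.237 0.008] [-0.004  0.    -0.002] mm 78.0 deg 0.4
```

View pics/wrist4.png

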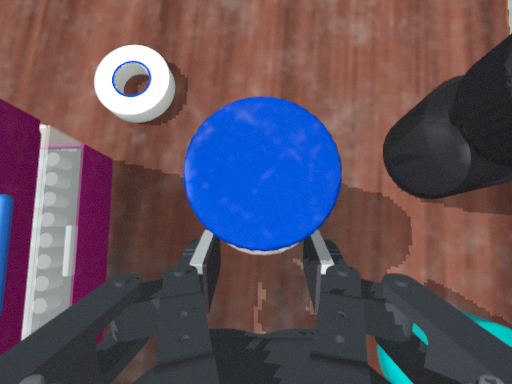

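The bottle sits upright in the cradle between the fingertips (cap at about (263,173)). I'll keep pushing.

```bash
python3 -m pendant '0 0.01 0.02 0 0 0 0;0 0.02 0.04 0 0 0 0;0 0.03 0.06 0 0 0 0;0 0.04 0.085 0 0 0 0;0 0.05 0.11 0 0 0 0;0 0.065 0.135 0 0 0 0;0 0.075 0.16 0 0 0 0;0 0.085 0.185 0 0 0 0;0 0.1 0.21 0 0 0 0;0 0.105 0.23 0 0 0 0;0 0.11 0.245 0 0 0 0;0 0.11 0.245 0 0 0 0'
python3 - <<'E'
from rows import *
st=read_state();R=np.array(st['ee_rot']);print('tip',Loc(np.array(st['ee_pos'])+R@[.025,0,0]))
S=snap('wrist','wrist5');snap('scene','scene5')
E
```

```text
time: 5.45
ee_pos: [0.4861, 0.1237, 0.0539]
ee_rot: [[0.036, 0.071, -0.997], [-0.423, -0.903, -0.079], [-0.905, 0.425, -0.003]]
wrist_force: [-0.9, 1.1, -0.4]
gripper_width: 0.0425
tip [-0.135493   -0.08221474  0.03130936]
```

View pics/wrist5.png

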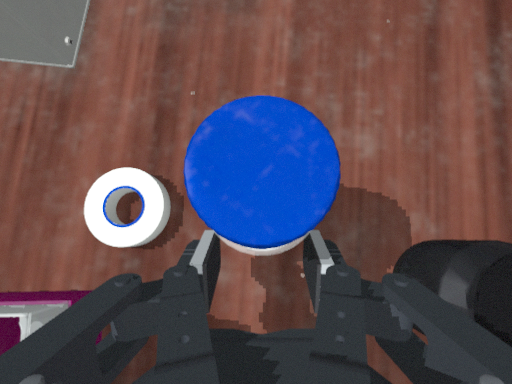

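View pics/scene5.png

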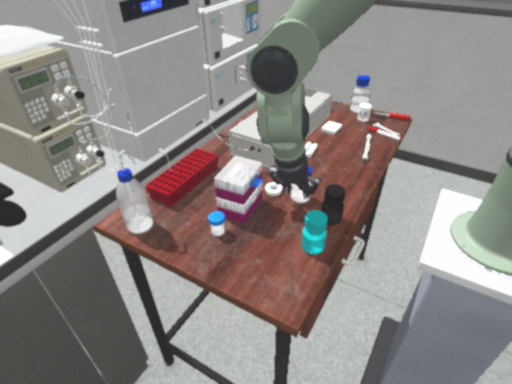

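Run:
```python
from rows import *
S=load('wrist5'); p=atz(S,263,172,.1);print(p,Loc(p)); p=atz(S,126,207,.013);print('tape',p)
S=load('wrist4'); p=atz(S,263,173,.1);print(p,Loc(p))
row(W(-.138,-.04,.03),Rpush(25))
```

```text
[0.48711959 0.0897488  0.1       ] [-0.13733063 -0.10547294  0.1       ]
tape [0.56700686 0.09746666 0.013     ]
[0.48045478 0.17062934 0.1       ] [-0.1371048  -0.02431858  0.1       ]
TCP [0.48  0.165 0.053] row [-0.055 -0.127  0.009] [-0.004 -0.    -0.001] mm 41.0 deg 0.3
```

```bash
python3 -m pendant '0 -0.02 -0.04 0 0 0 0;0 -0.055 -0.127 0 0 0 0;0 -0.055 -0.127 0 0 0 0;0 -0.2 -0.06 0 0 0 0;0 -0.35 0.01 0 0 0 0;0 -0.5 0.08 0 0 0 0;0 -0.658 0.156 0 0 0 0;0 -0.658 0.156 0 0 0 0;0 -0.658 0.156 0 0 0 0'
python3 - <<'E'
from rows import *
for p in(30,35,40):row(W(-.13,0,.24),Rlid(p))
snap('scene','scene6');snap('wrist','wrist6')
E
```

```text
time: 6.45
ee_pos: [0.483, 0.1663, 0.2539]
ee_rot: [[0.04, 0.07, -0.997], [-0.421, -0.903, -0.081], [-0.906, 0.423, -0.006]]
wrist_force: [0.3, 0.3, -0.1]
gripper_width: 0.0427
TCP [0.464 0.194 0.252] row [-0.037 -0.089  0.056] [-0.75   0.684  0.301] mm 33.0 deg 95.3
TCP [0.465 0.194 0.254] row [-0.042 -0.086  0.052] [-0.777  0.648  0.257] mm 32.0 deg 94.0
TCP [0.466 0.194 0.256] row [-0.047 -0.084  0.048] [-0.802  0.612  0.214] mm 32.0 deg 92.8
```

View pics/wrist6.png

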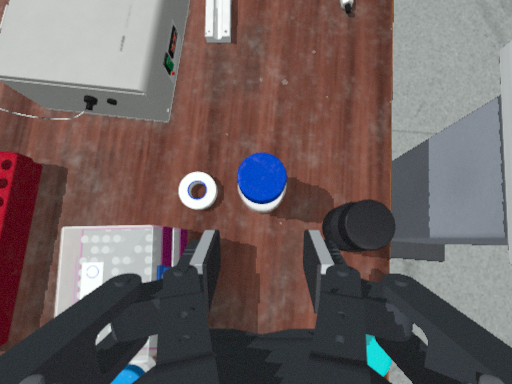

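View pics/scene6.png

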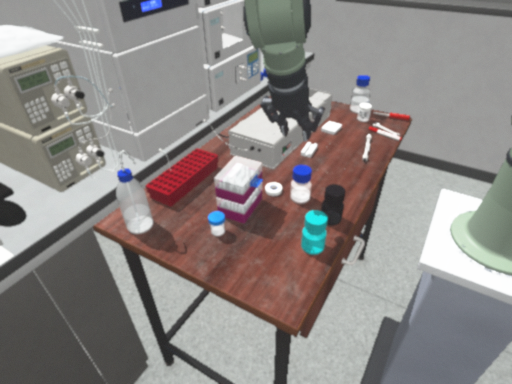

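The bottle stands upright at wrist (263,177), beyond the boxes' right side. Next I'll shut the fingers and turn the tool forward, pitched 35° down with the camera up.

```bash
python3 -m pendant '-1 -0.04 -0.09 0.05 -0.39 0.324 0.13;-1 -0.04 -0.09 0.05 -0.39 0.324 0.13;-1 -0.04 -0.09 0.05 -0.39 0.324 0.13;-1 -0.04 -0.09 0.05 -0.39 0.324 0.13;-1 -0.04 -0.09 0.05 -0.39 0.324 0.13;-1 -0.04 -0.09 0.05 -0.39 0.324 0.13;-1 -0.04 -0.09 0.05 -0.777 0.648 0.257;-1 -0.04 -0.09 0.05 -0.777 0.648 0.257;-1 -0.04 -0.09 0.05 -0.777 0.648 0.257;-1 -0.04 -0.09 0.05 -0.777 0.648 0.257;-1 -0.04 -0.09 0.05 -0.777 0.648 0.257;-1 -0.04 -0.09 0.05 -0.777 0.648 0.257'
python3 - <<'E'
from rows import *
print(read_state()['qpos'])
for p in(30,35):row(W(-.13,0,.24),Rlid(p))
snap('scene','scene7');snap('wrist','wrist7');snap('side','side7')
E
```

```text
time: 7.75
ee_pos: [0.4612, 0.1924, 0.2474]
ee_rot: [[0.811, 0.579, 0.088], [0.069, 0.055, -0.996], [-0.582, 0.813, 0.004]]
wrist_force: [-0.2, 0.3, -0.0]
gripper_width: 0.0001
[ 0.379702   -0.07258803 -1.22533971 -0.511002   -0.23869845 -2.97208825]
TCP [0.464 0.194 0.252] row [-0.002  0.019 -0.003] [ 0.003 -0.     0.062] mm 5.0 deg 5.6
TCP [0.465 0.194 0.254] row [-0.003  0.027 -0.003] [0.003 0.    0.006] mm 8.0 deg 0.6
```

View pics/wrist7.png

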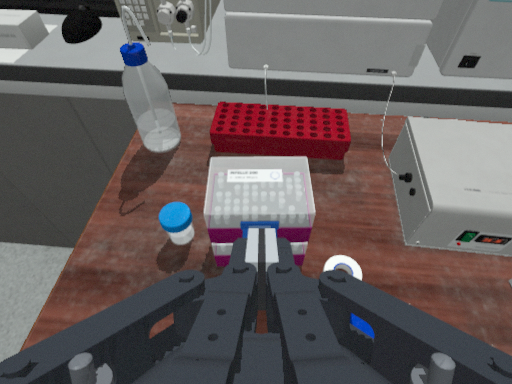

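View pics/scene7.png

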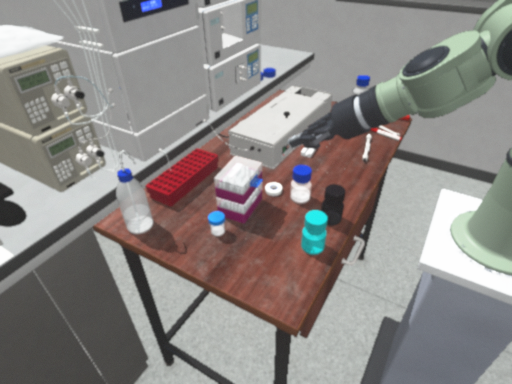

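View pics/side7.png

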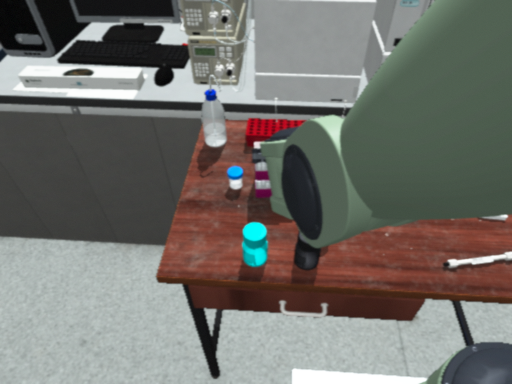

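Run:
```python
from rows import *
st=read_state();R=np.array(st['ee_rot']);p=np.array(st['ee_pos'])
S=load('scene7');im=cv2.imread('pics/scene7.png')
k=8;u0,v0=270,110
im=cv2.resize(im[v0:v0+60,u0:u0+90],None,fx=k,fy=k,interpolation=cv2.INTER_CUBIC)
for e in(.025,.031,.038):
  for y in(-.011,.011):
    for z in(-.0145,.0145):
      q=proj(S,p+R@[e,y,z])[0]; q=((q+.5-[u0,v0])*k-.5).astype(int); cv2.circle(im,tuple(map(int,q)),2,{.025:(0,0,255),.031:(0,255,255),.038:(0,255,0)}[e],-1)
cv2.imwrite('pics/s7c.png',im)
S=load('wrist7');im=cv2.imread('pics/wrist7.png');u0,v0=200,200;k=6
im=cv2.resize(im[v0:v0+80,u0:u0+120],None,fx=k,fy=k,interpolation=cv2.INTER_CUBIC)
for e in(.025,.031,.038):
  for y in(-.011,.011):
    for z in(-.0145,.0145):
      q=proj(S,p+R@[e,y,z])[0]; q=((q+.5-[u0,v0])*k-.5).astype(int); cv2.circle(im,tuple(map(int,q)),3,{.025:(0,0,255),.031:(0,255,255),.038:(0,255,0)}[e],-1)
cv2.imwrite('pics/w7c.png',im)
```

```text
(no output)
```

View pics/s7c.png

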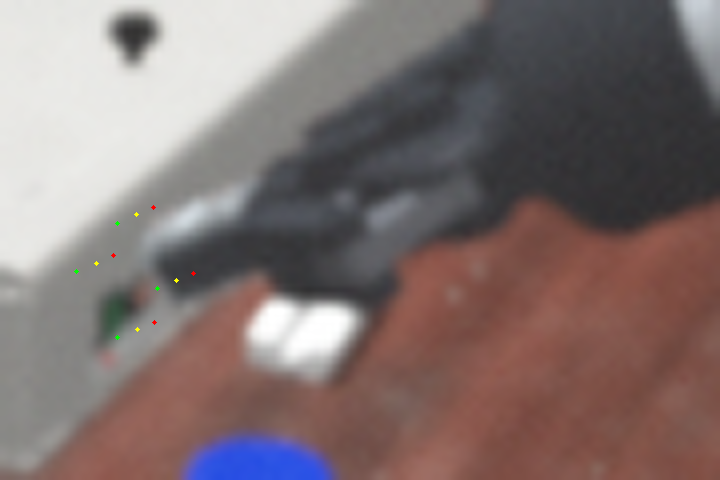

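View pics/w7c.png

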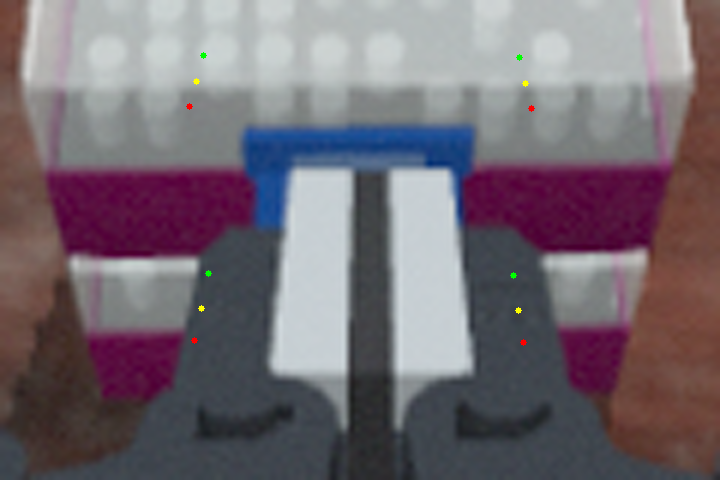

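Run:
```python
from rows import *
st=read_state();R=np.array(st['ee_rot']);p=np.array(st['ee_pos'])
S=load('wrist7');B=load('scene7')
o,d=ray(S,261.8,228);o=R.T@(o-p);d=R.T@d
im=cv2.imread('pics/scene7.png');k=8;u0,v0=270,110
im=cv2.resize(im[v0:v0+60,u0:u0+90],None,fx=k,fy=k,interpolation=cv2.INTER_CUBIC)
for x in(.015,.02,.025,.03,.035):
    t=(x-o[0])/d[0]; q=o+t*d; 
    for z in(-.0072,.0072):
        u=proj(B,p+R@[x,q[1],z])[0]; c=((u+.5-[u0,v0])*k-.5); print(x,q.round(4),c.round(0)); cv2.circle(im,tuple(map(int,c)),2,(0,0,255) if x!=.025 else (0,255,0),-1)
cv2.imwrite('pics/s7d.png',im)
```

```text
0.015 [0.015  0.0095 0.0011] [155. 236.]
0.015 [0.015  0.0095 0.0011] [175. 211.]
0.02 [0.02   0.0073 0.0011] [145. 248.]
0.02 [0.02   0.0073 0.0011] [165. 224.]
0.025 [0.025  0.0052 0.0011] [135. 261.]
0.025 [0.025  0.0052 0.0011] [154. 237.]
0.03 [0.03   0.0031 0.0011] [124. 274.]
0.03 [0.03   0.0031 0.0011] [144. 249.]
0.035 [0.035  0.001  0.0011] [114. 286.]
0.035 [0.035  0.001  0.0011] [134. 262.]
```

View pics/s7d.png

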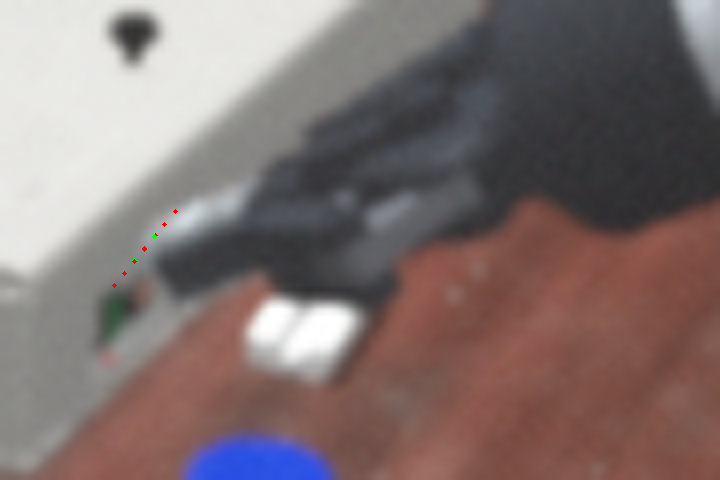

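Compared with the cameras, the shut fingertips' top edge sits about 17–25 mm ahead of the TCP and about 9 mm above the centre line. I'll assume 21 mm, come down in front of the tab at 40° pitch, and judge it visually.

Run:
```python
from rows import *
row(W(-.08,0,.17),Rlid(40),.021,.009)
row(W(-.076,0,.115),Rlid(40),.021,.009)
```

```text
TCP [0.513 0.198 0.177] row [ 0.277 -0.095 -0.005] [-0.     0.002 -0.049] mm 87.0 deg 4.4
TCP [0.517 0.198 0.122] row [ 0.395 -0.236 -0.005] [-0.     0.002 -0.049] mm 138.0 deg 4.4
```

```bash
python3 -m pendant '-1 0.14 -0.05 0 0 0 -0.05;-1 0.277 -0.095 -0.005 0 0 -0.05;-1 0.277 -0.095 -0.005 0 0 -0.05;-1 0.33 -0.16 -0.005 0 0 -0.05;-1 0.395 -0.236 -0.005 0 0 -0.05;-1 0.395 -0.236 -0.005 0 0 -0.05'
python3 - <<'E'
from rows import *
st=read_state();R=np.array(st['ee_rot']);print('tip',Loc(np.array(st['ee_pos'])+R@[.021,.009,0]))
row(W(-.074,0,.086),Rlid(40),.021,.009)
snap('scene','scene8');S=snap('wrist','wrist8')
im=cv2.imread('pics/wrist8.png')[180:320,180:340]; cv2.imwrite('pics/w8c.png',cv2.resize(im,None,fx=4,fy=4,interpolation=cv2.INTER_CUBIC))
im=cv2.imread('pics/scene8.png')[130:230,200:350]; cv2.imwrite('pics/s8c.png',cv2.resize(im,None,fx=5,fy=5,interpolation=cv2.INTER_CUBIC))
E
```

```text
time: 8.5
ee_pos: [0.5151, 0.1977, 0.1161]
ee_rot: [[0.756, 0.65, 0.081], [0.059, 0.056, -0.997], [-0.652, 0.758, 0.005]]
wrist_force: [-0.8, -0.2, -1.0]
gripper_width: -0.0
tip [-0.07846601 -0.00038697  0.10925861]
TCP [0.519 0.198 0.093] row [ 0.062 -0.05  -0.001] [0.001 0.004 0.008] mm 23.0 deg 0.8
```

View pics/w8c.png

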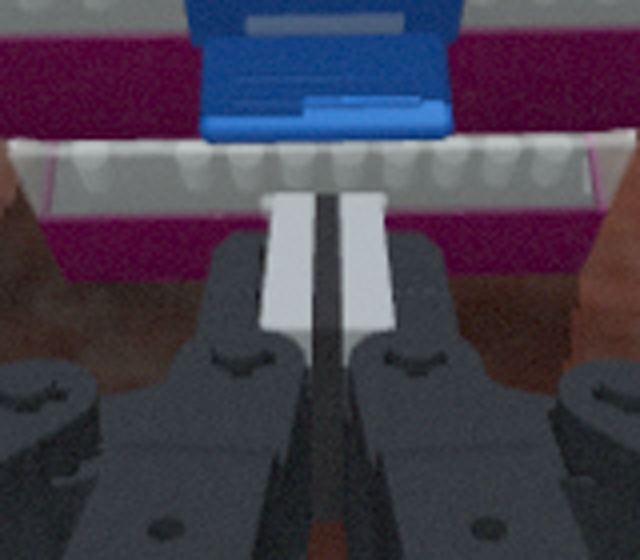

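View pics/s8c.png

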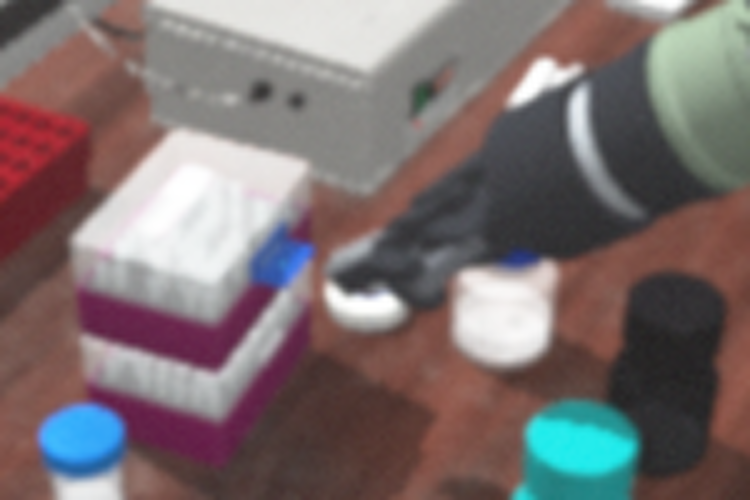

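Run:
```python
from rows import *
st=read_state();R=np.array(st['ee_rot']);p=np.array(st['ee_pos'])
S=load('wrist8')
for u in((203,138),(449,138)):
    U=180+(u[0]+.5)/4-.5,180+(u[1]+.5)/4-.5
    o,d=ray(S,*U)
    q=o+d*.176
    print('world',q.round(4),'loc',Loc(q).round(4),'tool',(R.T@(q-p)).round(4)); q=atz(S,*U,.098); print('z98',q.round(4),Loc(q).round(4),(R.T@(q-p)).round(4))
o,d=ray(S,180+327/4,180+194/4); o=R.T@(o-p);d=R.T@d
for x in(.015,.02,.025):print((o+d*(x-o[0])/d[0]).round(4))
print(R.T@(W(-.06,0,.098)-p))
```

```text
world [0.5551 0.2188 0.0926] loc [-0.0586  0.0174  0.0926] tool [ 0.0488  0.0038 -0.0173]
z98 [0.5522 0.218  0.098 ] [-0.0616  0.0168  0.098 ] [ 0.043   0.0059 -0.0167]
world [0.5581 0.1829 0.0927] loc [-0.0587 -0.0186  0.0927] tool [0.0488 0.0038 0.0187]
z98 [0.5551 0.1833 0.098 ] [-0.0616 -0.018   0.098 ] [0.0431 0.0059 0.0181]
[0.015  0.0093 0.001 ]
[0.02   0.0071 0.001 ]
[0.025  0.0049 0.001 ]
[4.43004583e-02 6.96882236e-03 8.28449410e-05]
```

```bash
python3 -m pendant '-1 0.03 -0.025 0 0 0 0;-1 0.062 -0.05 0 0 0 0;-1 0.062 -0.05 0 0 0 0;-1 0.062 -0.05 0 0 0 0'
python3 - <<'E'
from rows import *
st=read_state();R=np.array(st['ee_rot']);print('tip',Loc(np.array(st['ee_pos'])+R@[.021,.009,0]))
row(W(-.051,0,.084),Rlid(40),.021,.009)
snap('scene','scene9');S=snap('wrist','wrist9')
im=cv2.imread('pics/wrist9.png')[180:320,180:340]; a=cv2.resize(im,None,fx=2.5,fy=2.5,interpolation=cv2.INTER_CUBIC)
im=cv2.imread('pics/scene9.png')[160:220,230:310]; b=cv2.resize(im,None,fx=5,fy=5,interpolation=cv2.INTER_CUBIC)
m=np.zeros((350,800,3),np.uint8);m[:350,:400]=a[:350];m[:300,400:800]=b;cv2.imwrite('pics/c9.png',m)
E
```

```text
time: 9.0
ee_pos: [0.5223, 0.1992, 0.1005]
ee_rot: [[0.763, 0.641, 0.082], [0.061, 0.054, -0.997], [-0.643, 0.766, 0.002]]
wrist_force: [-0.2, 0.0, -0.4]
gripper_width: -0.0003
tip [-0.07112942  0.00052604  0.09384656]
TCP [0.542 0.2   0.091] row [0.073 0.018 0.002] [-0.     0.002  0.   ] mm 22.0 deg 0.2
```

View pics/c9.png

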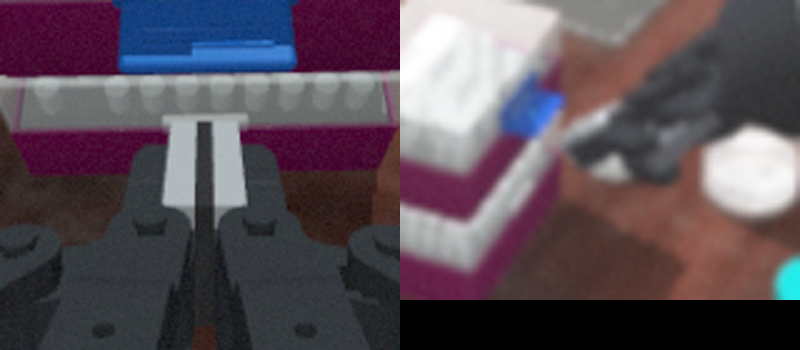

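```bash
python3 -m pendant '-1 0.025 -0.03 0 0 0 0;-1 0.025 -0.03 0 0 0 0;-1 0.025 -0.03 0 0 0 0;-1 0.025 -0.03 0 0 0 0'
python3 - <<'E'
from rows import *
st=read_state();R=np.array(st['ee_rot']);print('tip',Loc(np.array(st['ee_pos'])+R@[.021,.009,0]))
row(W(-.051,0,.084),Rlid(40),.021,.009)
E
```

```text
time: 9.5
ee_pos: [0.5223, 0.1992, 0.089]
ee_rot: [[0.763, 0.641, 0.082], [0.062, 0.054, -0.997], [-0.643, 0.766, 0.002]]
wrist_force: [-0.2, 0.1, 0.6]
gripper_width: 0.0005
tip [-0.07112515  0.00048449  0.08242866]
TCP [0.542 0.2   0.091] row [0.048 0.047 0.002] [-0.     0.002  0.   ] mm 20.0 deg 0.2
```

```bash
python3 -m pendant '-1 0.012 0.011 0 0 0 0;-1 0.024 0.022 0 0 0 0;-1 0.036 0.033 0 0 0 0;-1 0.048 0.043 0 0 0 0;-1 0.048 0.043 0 0 0 0;-1 0.048 0.043 0 0 0 0'
python3 - <<'E'
from rows import *
st=read_state();R=np.array(st['ee_rot']);print('tip',Loc(np.array(st['ee_pos'])+R@[.021,.009,0]),st['wrist_force'])
snap('scene','scene10');S=snap('wrist','wrist10')
im=cv2.imread('pics/wrist10.png')[180:320,180:340]; a=cv2.resize(im,None,fx=2.5,fy=2.5,interpolation=cv2.INTER_CUBIC)
im=cv2.imread('pics/scene10.png')[160:220,230:310]; b=cv2.resize(im,None,fx=5,fy=5,interpolation=cv2.INTER_CUBIC)
m=np.zeros((350,800,3),np.uint8);m[:350,:400]=a[:350];m[:300,400:800]=b;cv2.imwrite('pics/c10.png',m)
E
```

```text
time: 10.1
ee_pos: [0.5416, 0.2007, 0.0896]
ee_rot: [[0.763, 0.641, 0.082], [0.061, 0.054, -0.997], [-0.643, 0.766, 0.002]]
wrist_force: [-0.4, 0.9, 0.8]
gripper_width: 0.0001
tip [-0.05174517  0.00034264  0.08296266] [-0.42225073  0.88752934  0.81394701]
```

View pics/c10.png

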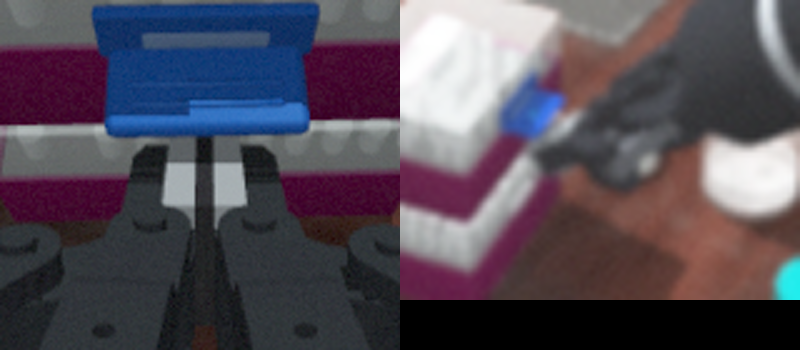

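The fingertips are under the tab with about 9 mm overlap and no contact force. Next I'll work out the arc (radius 93 mm about the hinge).

```bash
cat > arc.py <<'E'
from rows import *
def arc(ths,r=.093,e=.021,y=.009):
    st=read_state();R=np.array(st['ee_rot']);p=np.array(st['ee_pos'])
    t=Loc(p+R@[e,y,0]);print('tip',t.round(4),'th',round(float(np.arctan2(t[2]-.098,.041-t[0])),2),'r',round(float(np.hypot(t[2]-.098,.041-t[0])),4),'F',np.array(st['wrist_force']).round(1))
    for th in ths:
        T=W(.041-r*np.cos(th),0,.098+r*np.sin(th))
        print(th,(R.T@(T-p-R@[e,y,0])/.3).round(3))
E
python3 -c "
from arc import *
arc([-.05,0,.05,.1,.15,.2,.25,.3,.35,.4])"
```

```text
tip [-0.0521  0.0003  0.0828] th -0.16 r 0.0943 F [-0.5  1.   0.8]
-0.05 [-0.022  0.027  0.001]
0 [-0.032  0.039  0.001]
0.05 [-0.042  0.051  0.001]
0.1 [-0.051  0.064  0.001]
0.15 [-0.059  0.077  0.001]
0.2 [-0.067  0.09   0.001]
0.25 [-0.074  0.104  0.001]
0.3 [-0.081  0.118  0.001]
0.35 [-0.086  0.132  0.001]
0.4 [-0.091  0.147  0.001]
```

```bash
python3 -m pendant '-1 -0.012 0.014 0 0 0 0;-1 -0.022 0.027 0 0 0 0;-1 -0.032 0.039 0 0 0 0;-1 -0.042 0.051 0 0 0 0;-1 -0.051 0.064 0 0 0 0;-1 -0.059 0.077 0 0 0 0;-1 -0.067 0.09 0 0 0 0;-1 -0.074 0.104 0 0 0 0;-1 -0.081 0.118 0 0 0 0;-1 -0.081 0.118 0 0 0 0'
python3 - <<'E'
from arc import *
arc([.35,.4,.45,.5,.55,.6,.65,.7,.75,.8])
snap('scene','scene11');S=snap('wrist','wrist11')
im=cv2.imread('pics/wrist11.png')[100:320,150:370]; a=cv2.resize(im,None,fx=1.8,fy=1.8,interpolation=cv2.INTER_CUBIC)
im=cv2.imread('pics/scene11.png')[140:220,220:320]; b=cv2.resize(im,None,fx=4,fy=4,interpolation=cv2.INTER_CUBIC)
m=np.zeros((400,800,3),np.uint8);m[:396,:396]=a;m[:320,400:800]=b;cv2.imwrite('pics/c11.png',m)
E
```

```text
time: 11.2
ee_pos: [0.546, 0.2012, 0.1332]
ee_rot: [[0.764, 0.64, 0.082], [0.062, 0.054, -0.997], [-0.642, 0.766, 0.001]]
wrist_force: [-0.4, 0.5, 0.4]
gripper_width: 0.0004
tip [-0.0473  0.0005  0.1266] th 0.31 r 0.0928 F [-0.4  0.5  0.4]
0.35 [-0.005  0.01   0.002]
0.4 [-0.01   0.025  0.002]
0.45 [-0.014  0.04   0.002]
0.5 [-0.017  0.055  0.002]
0.55 [-0.02   0.07   0.002]
0.6 [-0.022  0.086  0.002]
0.65 [-0.023  0.101  0.002]
0.7 [-0.023  0.117  0.002]
0.75 [-0.023  0.132  0.002]
0.8 [-0.022  0.148  0.002]
```

View pics/c11.png

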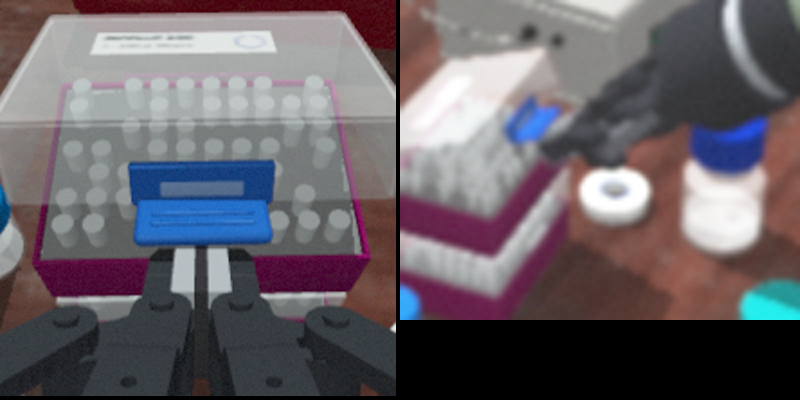

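The lid is lifting, with the tab resting on the fingertips at about crop (203,243) and negligible force. I'll continue along the arc.

```bash
python3 -m pendant '-1 -0.005 0.01 0.001 0 0 0;-1 -0.01 0.025 0.001 0 0 0;-1 -0.014 0.04 0.001 0 0 0;-1 -0.017 0.055 0.002 0 0 0;-1 -0.02 0.07 0.002 0 0 0;-1 -0.022 0.086 0.002 0 0 0;-1 -0.023 0.101 0.002 0 0 0;-1 -0.023 0.117 0.002 0 0 0;-1 -0.023 0.132 0.002 0 0 0;-1 -0.022 0.148 0.002 0 0 0;-1 -0.022 0.148 0.002 0 0 0'
python3 - <<'E'
from arc import *
arc([.85,.9,.95,1,1.05,1.1,1.15,1.2,1.25,1.3,1.35])
snap('scene','scene12');S=snap('wrist','wrist12')
im=cv2.imread('pics/wrist12.png')[100:320,150:370]; a=cv2.resize(im,None,fx=1.8,fy=1.8,interpolation=cv2.INTER_CUBIC)
im=cv2.imread('pics/scene12.png')[140:220,220:320]; b=cv2.resize(im,None,fx=4,fy=4,interpolation=cv2.INTER_CUBIC)
m=np.zeros((400,800,3),np.uint8);m[:396,:396]=a;m[:320,400:800]=b;cv2.imwrite('pics/c12.png',m)
E
```

```text
time: 12.4
ee_pos: [0.5699, 0.2026, 0.1716]
ee_rot: [[0.764, 0.64, 0.082], [0.062, 0.053, -0.997], [-0.642, 0.767, 0.001]]
wrist_force: [-0.1, 0.1, 0.7]
gripper_width: 0.0001
tip [-2.34e-02 -1.00e-04  1.65e-01] th 0.81 r 0.0929 F [-0.1  0.1  0.7]
0.85 [ 0.002  0.014 -0.   ]
0.9 [ 0.004  0.029 -0.   ]
0.95 [ 0.008  0.044 -0.   ]
1 [ 0.012  0.059 -0.   ]
1.05 [ 0.017  0.074 -0.001]
1.1 [ 0.023  0.088 -0.001]
1.15 [ 0.029  0.102 -0.001]
1.2 [ 0.036  0.116 -0.001]
1.25 [ 0.044  0.129 -0.001]
1.3 [ 0.053  0.142 -0.001]
1.35 [ 0.062  0.155 -0.001]
```

View pics/c12.png

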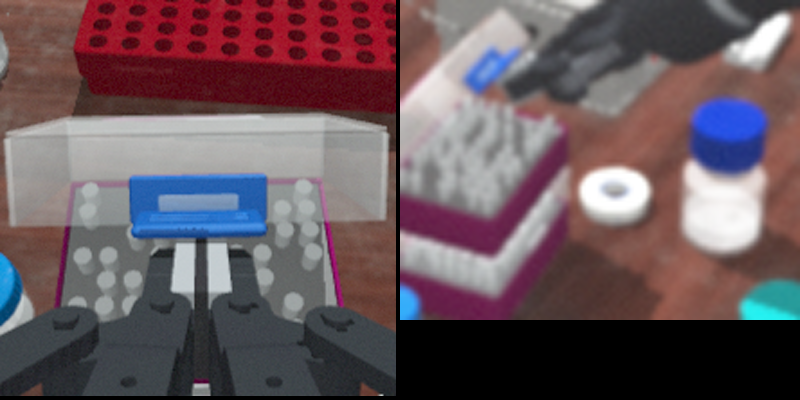

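```bash
python3 -m pendant '-1 0.002 0.014 0 0 0 0;-1 0.004 0.029 0 0 0 0;-1 0.008 0.044 0 0 0 0;-1 0.012 0.059 0 0 0 0;-1 0.017 0.074 0 0 0 0;-1 0.023 0.088 0 0 0 0;-1 0.029 0.102 0 0 0 0;-1 0.036 0.116 0 0 0 0;-1 0.044 0.129 0 0 0 0;-1 0.044 0.129 0 0 0 0'
python3 - <<'E'
from arc import *
arc([1.3,1.35,1.4,1.45,1.5,1.55,1.6,1.65])
snap('scene','scene13');S=snap('wrist','wrist13')
im=cv2.imread('pics/wrist13.png')[100:320,150:370]; a=cv2.resize(im,None,fx=1.8,fy=1.8,interpolation=cv2.INTER_CUBIC)
im=cv2.imread('pics/scene13.png')[110:190,220:320]; b=cv2.resize(im,None,fx=4,fy=4,interpolation=cv2.INTER_CUBIC)
m=np.zeros((400,800,3),np.uint8);m[:396,:396]=a;m[:320,400:800]=b;cv2.imwrite('pics/c13.png',m)
E
```

```text
time: 13.5
ee_pos: [0.6049, 0.2054, 0.1925]
ee_rot: [[0.764, 0.64, 0.081], [0.062, 0.053, -0.997], [-0.642, 0.767, 0.001]]
wrist_force: [0.4, 0.4, -0.1]
gripper_width: 0.0001
tip [ 0.0117 -0.0003  0.1859] th 1.25 r 0.0927 F [ 0.4  0.4 -0.1]
1.3 [ 0.008  0.014 -0.001]
1.35 [ 0.017  0.026 -0.001]
1.4 [ 0.026  0.039 -0.001]
1.45 [ 0.037  0.05  -0.001]
1.5 [ 0.048  0.061 -0.001]
1.55 [ 0.059  0.072 -0.001]
1.6 [ 0.071  0.082 -0.001]
1.65 [ 0.083  0.091 -0.001]
```

View pics/c13.png

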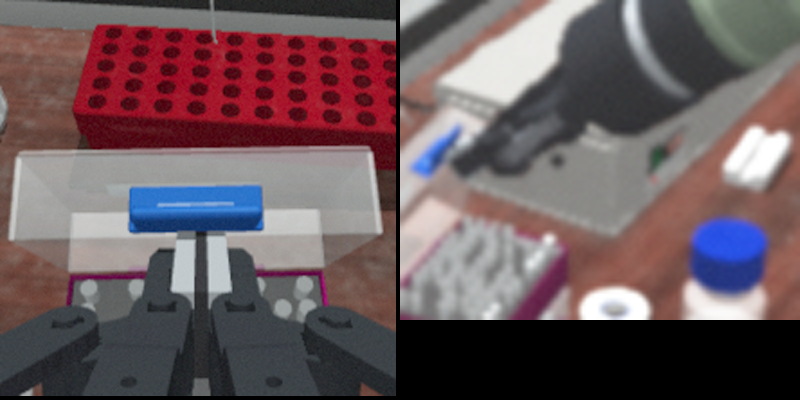

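```bash
python3 -m pendant '-1 0.004 0.007 0 0 0 0;-1 0.008 0.014 0 0 0 0;-1 0.017 0.026 0 0 0 0;-1 0.026 0.039 0 0 0 0;-1 0.037 0.05 0 0 0 0;-1 0.048 0.061 0 0 0 0;-1 0.059 0.072 0 0 0 0;-1 0.071 0.082 0 0 0 0;-1 0.077 0.087 0 0 0 0;-1 0.077 0.087 0 0 0 0;-1 0.077 0.087 0 0 0 0'
python3 - <<'E'
from arc import *
arc([])
snap('scene','scene14');S=snap('wrist','wrist14')
im=cv2.imread('pics/wrist14.png')[100:320,150:370]; a=cv2.resize(im,None,fx=1.8,fy=1.8,interpolation=cv2.INTER_CUBIC)
im=cv2.imread('pics/scene14.png')[110:190,190:290]; b=cv2.resize(im,None,fx=4,fy=4,interpolation=cv2.INTER_CUBIC)
m=np.zeros((400,800,3),np.uint8);m[:396,:396]=a;m[:320,400:800]=b;cv2.imwrite('pics/c14.png',m)
E
```

```text
time: 14.7
ee_pos: [0.6382, 0.2081, 0.1967]
ee_rot: [[0.763, 0.641, 0.082], [0.061, 0.054, -0.997], [-0.643, 0.765, 0.002]]
wrist_force: [-0.8, -0.2, -1.4]
gripper_width: 0.0
tip [ 0.0451 -0.0005  0.1901] th 1.62 r 0.0922 F [-0.8 -0.2 -1.4]
```

View pics/c14.png

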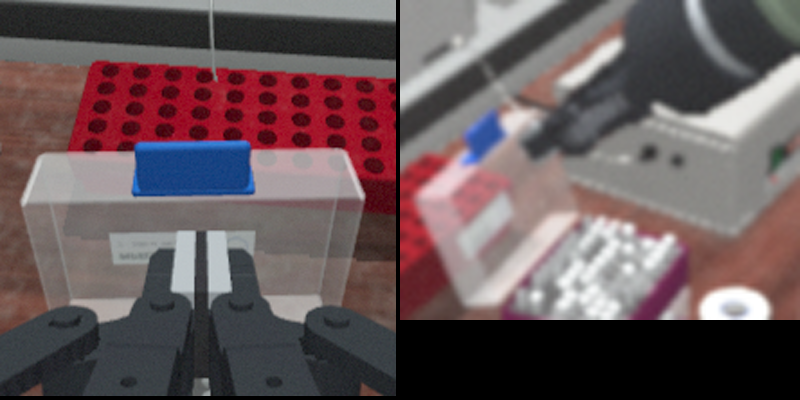

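The lid has left the fingers and leans back on its stop. I'll retreat back and up, then check.

```bash
python3 -m pendant '-1 -0.1 0 0 0 0 0;-1 -0.2 0 0 0 0 0;-1 -0.3 0 0 0 0 0;-1 -0.4 0 0 0 0 0;-1 -0.5 0 0 0 0 0;-1 -0.5 0 0 0 0 0;-1 -0.5 0 0 0 0 0'
python3 - <<'E'
from arc import *
arc([])
snap('scene','scene15');snap('wrist','wrist15');snap('side','side15')
E
```

```text
time: 15.5
ee_pos: [0.5237, 0.1992, 0.2943]
ee_rot: [[0.764, 0.639, 0.082], [0.062, 0.054, -0.997], [-0.642, 0.767, 0.001]]
wrist_force: [-0.5, -0.0, 0.5]
gripper_width: -0.0001
tip [-0.0697  0.0004  0.2877] th 1.04 r 0.2196 F [-0.5 -0.   0.5]
```

View pics/wrist15.png

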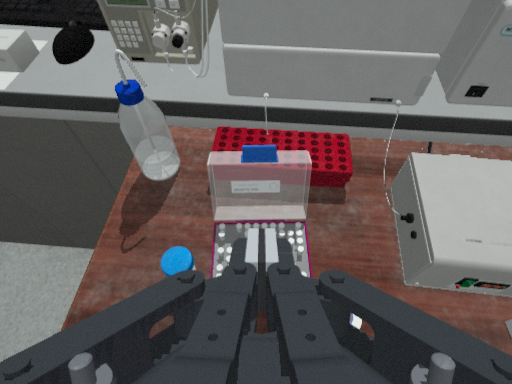

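View pics/scene15.png

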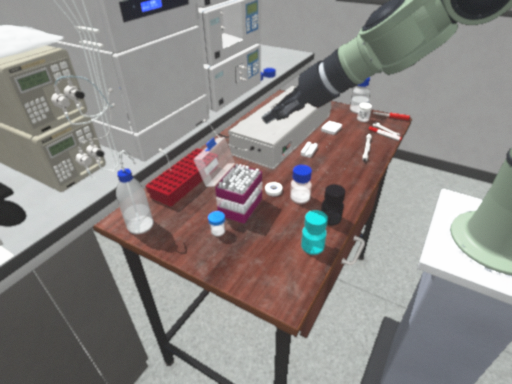

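Run:
```python
from rows import *
A=load('scene0');B=load('scene15')
im=np.hstack([cv2.resize(cv2.imread(f'pics/scene{i}.png')[140:240,200:330],None,fx=3,fy=3,interpolation=cv2.INTER_CUBIC) for i in(0,15)])
cv2.imwrite('pics/cmp.png',im)
print(Loc(atz(B,302,173,.1)))
d=np.abs(A['color'].astype(int)-B['color']).sum(2)
print('jar diff',d[208:238,206:228].mean(),'tape diff',d[180:198,264:284].mean(),'bg',d[250:280,200:240].mean())
```

```text
[-0.14189471 -0.08643908  0.1       ]
jar diff 10.895454545454545 tape diff 22.075 bg 9.130833333333333
```

View pics/cmp.png

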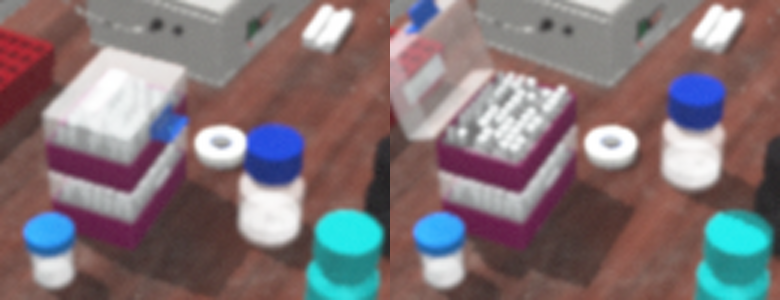

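Run:
```python
from rows import *
print(Loc(atz(load('scene15'),302.2,169.3,.1)),Loc(atz(load('wrist6'),262.5,176,.1)))
# base front bottom
B=load('side15');cv2.imwrite('pics/side15.png',B['color'][:,:,::-1])
for yw in(.06,.085,.1):
    c,s=np.cos(yw),np.sin(yw); 
    for P in(atz(load('scene15'),302.2,169.3,.1),atz(load('wrist6'),262.5,176,.1)):
        d=P[:2]-C; print(yw,-s*d[0]+c*d[1])
```

```text
[-0.13652426 -0.10261168  0.1       ] [-0.13799627 -0.10383425  0.1       ]
0.06 -0.10599236847587981
0.06 -0.1072513540271723
0.085 -0.10261168193268731
0.085 -0.10383425311405567
0.1 -0.10055235120222367
0.1 -0.10175270553285395
```

```bash
python3 -c "
from plant import job_done,read_state
print(read_state()['time']);print(job_done())"
```

```text
15.65
the job is handed in; nothing more can be done
None
```

The bottle is out of the way and the upper box's lid is fully open. I handed the job in at 15.65 s, with the arm clear of everything.

**Bottle:** I slid it about 85 mm to the right with the half-open fingertips about 30 mm above the table. It stands upright, its centre about 103 mm right of the boxes' middle, so its edge is about 19 mm past their side. The scene and wrist cameras agree on this to about 1 mm. A first scene-camera reading gave 86 mm, but the pixel was badly picked; reading it again gave 103 mm.

**Lid:** With the fingers shut and about 9 mm under the tab, I followed the hinge arc until the lid fell back by itself. It was still resting on its stop after I backed away. The wrist force read no more than about 2 N after every move, though I did not read it during the moves.

**Jar and tape:** Both look unmoved in the before and after pictures. An automatic image comparison showed almost no change at the jar. It showed a larger change around the tape, which I put down to the bottle having moved next to it.

**Disagreement:** The shut fingertips looked a few millimetres shorter than the stated 25 mm ahead of the TCP. I worked with 21 mm and checked the position against the wrist pictures.

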